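# Load and tighten the dish press

### The job

Slide the loaded tray of the small screw press fully home so that the sealed petri dish stands under the foot. Then turn the press's black knob clockwise, letting your grip follow the knob down as it sinks, until the foot holds the dish firmly with about 40 N, never crushing it (80 N) and never forcing the knob up or down against its spring hub. Let go and leave the other things on the bench alone.

Things in the scene. Friction and masses are not known exactly. Their poses are not given: they have to be found in the camera images.
- press: grey screw press fixed to the bench; origin on the bench surface under the screw's axis, z up. Base plate 140 x 185 x 10 mm; in its own axes the column stands at +x (53 to 87 mm from the screw's axis, up to 80 mm high), an arm 40 mm wide with its top at 80 mm carries the screw's brass nut on spring washers (26 mm wide, top at 88 mm), and the tray slides in along +y.
- tray (a joint): travel of the aluminium loading tray, m: 0 pulled out (towards the press's own -y), 0.075 fully home against the stop, dish under the foot. Slides with about 2 N of friction and stays where it is left.
- tray_handle (a point): on the axis of the tray's upright black handle post, 14 mm across; the point is 40 mm above the bench and 11 mm below the post's top. The post rises from the tray's plate, whose top is 15 mm above the bench. With the tray home the post stands 106 mm from the screw's axis.
- dish: sealed translucent whitish petri dish, 62 mm across and 16 mm high, origin at the centre of its underside; sits loosely in the tray's shallow round recess (66 mm wide, floor 16 mm above the bench, rim 4 mm high).
- knob (a joint): angle of the knob, rad, clockwise from above is positive; range -1 to 7. Turning takes about 0.28 N m and sinks knob and screw by 4 mm per rad until the foot touches the dish. From then on the nut's spring washers give instead: the knob turns on without sinking, each rad adds about 60 N on the dish and 0.24 N m to the torque, so 40 N comes some 0.65 rad past the touch. It stays where it is left.
- knob_grip (a point): on the vertical axis of the round black knurled knob, at mid-height of its grip; knob 38 mm across and 26 mm high; moves up and down with the screw. Free shaft below the knob.
- screw: the rising screw with all it carries: knob on top, round rubber-faced foot, 36 mm across, at the bottom. Origin on the axis, 21 mm below knob_grip. How far the foot reaches below the screw was set by the last user and is not reported: at the start its face is 3 to 11 mm higher than the dish's top, so the knob must be turned 0.7 to 2.8 rad before they touch.
- hub (a joint): give of the spring between knob and screw, m: 0 when left alone, above 0 when the knob is pulled up along the screw, below 0 when pushed down; 6 N for each mm. More than 4 mm (24 N) either way damages it, so a grasp must sink with the screw while it turns, and stop sinking when the foot has touched: a hand that sinks on feels the knob push up, by up to 24 N per rad (12 for a springy hand).
- specimen_cup: bystander: specimen cup with a yellow lid, 63 mm across, 65 mm high; origin under its centre
- stain_bottle: bystander: brown bottle with a black cap, 59 mm across, 125 mm high; origin under its centre
- red_marker: bystander: red and white marker pen lying on the bench, 128 mm long; origin under its centre
- label_tape: bystander: roll of tape lying flat, 62 mm across, 19 mm high; origin under its centre
- lens_tissue: bystander: small white and green carton, 58 x 85 x 12 mm; origin under its centre
- bench_timer: bystander: cream wind-up timer, 48 x 68 x 63 mm; origin under its centre
- cover_glass_box: bystander: small blue and white carton, 50 x 56 x 22 mm; origin under its centre
Mind the look-alikes: they are no part of the job. What is shaped like the dish but orange or turquoise is not meant.

How it is judged (in metres and radians):
On the way, in this order (a step that is already met when the one before it is completed fails the run):
1. the tray is fully home, with the dish under the foot (value of joint tray above 0.072 m and horizontal distance between dish and screw below 0.008 m), for 0.2 s.
2. the foot bears on the dish with more than 20 N (contact force between screw and dish above 20 N), for 0.2 s.
At the end, for the whole second after the job is handed in: The tray is fully home (within 3 mm of its stop), the dish lies flat under the foot with its centre within 8 mm of the screw's axis, and the foot holds it with 20 to 65 N (all of step 1 and contact force between screw and dish between 20 and 65 N and angle between dish's own z axis and vertical below 0.1 rad); the robot touches nothing.
It fails at once if the foot presses on the dish with more than 80 N (contact force between screw and dish above 80 N).
It fails at once if the knob is forced up or down, its spring hub strained by more than 4 mm (value of joint hub above 0.004 m or value of joint hub below -0.004 m).
It fails at once if a bystander is moved by more than 20 mm (distance of any of specimen_cup, stain_bottle, red_marker, label_tape, lens_tissue, cover_glass_box, bench_timer from where it was at the start of the episode above 0.02 m).
It also fails if it takes over 72 s, if anything falls off the work surface, if the arm or the gripper's body presses on something with over 40 N, if the wrist force passes 120 N, or if a joint passes its speed limit or range.

### The arm

A 7-joint arm with a two-finger parallel gripper is mounted at the origin on a cart in front of the work surface, level with it; the furniture and walls round the work are solid. World frame = base frame: x ahead of the robot, y to its left, z up, the work surface at z = 0. Lengths are in m, angles in degrees, forces in N, time in s.
With the tool pointing down it reaches from about 0.425 to 0.875 m from the base axis. Payload 4.7 kg.
Tool frame: the origin (TCP) lies on the centre line of the jaws, within the pads' length; the fingertips stand 8 mm ahead of it and the grasp point (between the pads) lies 11 mm behind it; z points along the fingers, y is the direction in which the jaws open and shut (so a half turn about z gives the same grasp; the last joint's range is limited). The gripper opens to 87 mm and grips with 3 to 60 N. Pads are 19 mm wide; open, the fingers measure 117 mm over their backs; the gripper's body (75 mm by 190 mm) begins 51 mm behind the grasp point.
Start: joints at [74.261, 18.392, -4.016, 83.108, 1.295, 78.541, -3.26], TCP at [0.185, -0.623, 0.231] pointing down, gripper open.
Joint ranges: [-163.93, 163.93], [-17.29, 119.83], [-79.2, 71.16], [3.27, 140.29], [-89.18, 269.18], [5.43, 117.66], [-154.24, 154.24]. Speed limits (degrees/s): [147.25, 147.25, 180, 180, 180, 180, 180].

### API

Orientations are given as [roll, pitch, yaw] about the fixed x, y, z axes, in that order (R = Rz(yaw) Ry(pitch) Rx(roll)).
In Python, from cell import env gives the robot as it stands. The module is installed in compiled form; this text tells all that it offers.
- The arm moves only by the tool move_arm, never from a script. Its argument "steps" is a list of rows, each a list of 2 entries, a list of its own where there are three numbers: the shift along the tool's x, y, z in m, then the turn about the tool's z in rad. A call has 1 to 20 rows; each row is the pose to reach, as a shift and turn from the pose commanded when the call began, along the tool's axes at that moment; what a row does not reach only later rows make up. A row lasts 1/8 s, in which the tool goes at most 62.5 mm and 10.7 degrees, less where a joint would pass 70% of its speed; a pose out of reach is approached as far as the arm can. A call with a gripper value outside its range is refused whole. "hand" is the closure, from -1 (fully open) to 1 (shut), set as the call begins (left out, the last holds). The fingers move at their own pace and stop on an object; "squeeze" is the grip in N (left out, the last holds). Time passes only in rows, so rows that repeat a pose let the fingers close. It gives the time, the measured TCP pose, the force and the opening at its end, in the units of the state.
- env.get_obs(): the state, without advancing time (a new reading comes with each control period).
- env.read_camera(name): name is "scene" or "top"; returns (picture, depth): 400x640x3 uint8, red, green, blue; 400x640 float32, m along the optical axis (not along the pixel's ray), 0 where there is no reading.
- env.calibration(name): a dict with "intrinsics" (3x3 intrinsics, pixels), "position" and "orientation" of the camera in the world. Camera axes: x right, y up, looking along -z (the intrinsics and any distortion apply to the point x, -y, -z); pixel columns grow to the right and rows downward; lengths in m; the calibration is good to about 2 mm. A picture is of the moment at which its call begins. calibration takes no time and is no camera call.
- env.sign_off(): hands the job in, once; it reports no verdict.
Trained networks look in the newest picture that a camera, given by its name, has taken for a name from the list of things; names that differ only in an ending like _2 or _b are one class to them, and where a whole thing is asked for, a point or a joint stands for the part that bears it (a point fixed in the world has none). Each returns a list of dicts, best first, with "conf" (0 to 1); they miss things now and then, are a little off and sometimes report something else, mostly with a low value. They report only what shows in the picture. A call takes as long as a camera call. They do not tell look-alikes from the thing itself.
- env.cut_out(camera, query): "region" (400x640 bool, what is visible of it) and "uv" ([column, row] in pixels, amid what is visible of it).
The state is a dict: "time_s": time; "qpos": joint angles; "joint_velocities": joint speeds; "effort": joint torques, N m; "tool_pos": TCP position; "tool_rot": TCP orientation; "force": force on the tool from outside, world axes, zero at the start; "wrist_torque": the same for the moment, N m; "grip_width": finger opening in m.
Only numpy, scipy, OpenCV 4.12 (cv2) and the standard library are available. Lean on these libraries where they do the work, as an engineer would, in place of code of your own. Each camera call takes 0.05 s, during which the arm holds its last target. There are 200 camera calls.

## Working session

There is one attempt and no reset: what is moved stays moved. The work goes in short steps, Python scripts to look and compute and a tool call to move; the robot and the scene stay as the last step left them, time stands still between calls to the robot, and variables do not carry over. Pictures are saved under pics/ and viewed, about 8 in all and at most 12, crops included, and the job is handed in when it is done.

Besides the shell and the picture viewer there is one more tool, called after "Call:" by a JSON object that holds its "name" and its "arguments", one argument or row to a line. move_arm: Moves the arm, as the interface text tells. Its arguments: {"type":"object","properties":{"steps":{"type":"array"},"hand":{"type":"number"},"squeeze":{"type":"number"}},"required":["steps"]}

```bash
mkdir -p pics; cat > h.py <<'E'
import numpy as np, cv2
from cell import env
from scipy.spatial.transform import Rotation as R
def cal(n):
    c=env.calibration(n); o=np.array(c["orientation"],float)
    if o.shape==(3,3): M=o
    elif o.size==4: M=None
    else: M=R.from_euler('xyz',o,degrees=True).as_matrix()
    return np.array(c["intrinsics"]),np.array(c["position"]),M,c
def world(n,u,v,d):
    K,p,M,_=cal(n); u,v,d=map(np.asarray,(u,v,d))
    x=(u-K[0,2])/K[0,0]*d; y=(v-K[1,2])/K[1,1]*d
    return np.stack([x,-y,-d],-1)@M.T+p
def proj(n,P):
    K,p,M,_=cal(n); q=(np.asarray(P)-p)@M
    return K[0,0]*q[...,0]/-q[...,2]+K[0,2], K[1,1]*q[...,1]/q[...,2]+K[1,2]
E
python3 - <<'E'
from h import *
for n in("scene","top"):
    a,d=env.read_camera(n); cv2.imwrite(f"pics/{n}1.png",a[:,:,::-1]); print(n,env.calibration(n)); np.save(n+".npy",d)
    for q in("press","tray_handle","dish","knob_grip"):
        for r in env.cut_out(n,q)[:3]:
            m=r["region"]&(d>0); v,u=np.nonzero(m)
            if len(v): 
                P=world(n,u,v,d[v,u]); print(n,q,round(r["conf"],2),np.round(r["uv"]),len(v),np.round(np.median(P,0),3),np.round(np.percentile(P,[3,97],0),3).tolist())
print(env.get_obs())
E
```

```text
scene {'intrinsics': array([[422.42055525,   0.        , 319.45001453],
       [  0.        , 422.42055525, 193.32428257],
       [  0.        ,   0.        ,   1.        ]]), 'position': array([-0.12714702,  0.66675314,  0.80428919]), 'orientation': array([  45.64390789,   -0.20032062, -124.42137871])}
scene press 0.59 [305. 191.] 3462 [0.531 0.267 0.016] [[0.479, 0.09, 0.006], [0.608, 0.321, 0.148]]
scene tray_handle 0.83 [345. 182.] 700 [0.533 0.122 0.015] [[0.5, 0.08, 0.012], [0.578, 0.227, 0.04]]
scene tray_handle 0.26 [223. 253.] 829 [0.465 0.52  0.063] [[0.45, 0.491, 0.007], [0.503, 0.544, 0.066]]
scene dish 0.75 [272. 250.] 485 [0.451 0.409 0.015] [[0.425, 0.381, 0.005], [0.481, 0.434, 0.018]]
scene dish 0.69 [343. 183.] 697 [0.532 0.125 0.015] [[0.5, 0.082, 0.012], [0.575, 0.228, 0.036]]
scene dish 0.57 [389. 178.] 350 [0.477 0.011 0.015] [[0.453, -0.021, -0.001], [0.512, 0.037, 0.018]]
scene knob_grip 0.66 [299. 170.] 230 [0.519 0.274 0.147] [[0.508, 0.255, 0.128], [0.541, 0.288, 0.152]]
top {'intrinsics': array([[433.8398614 ,   0.        , 325.65380636],
       [  0.     
[... 887 characters left out ...]
286, 0.155]]
{'time_s': 0.5, 'qpos': array([74.25782288, 18.39204826, -4.01374495, 83.10963345,  1.29438942,
       78.54248375, -3.26018007]), 'joint_velocities': array([-0.02355273,  0.04732972,  0.01432052,  0.11352958,  0.08618725,
        0.00061519, -0.02068602]), 'effort': array([-2.17930628e-04, -4.90608001e+01, -4.02620528e-01, -3.12464833e+01,
       -6.35680603e-02,  3.46837530e-02,  5.65505718e-05]), 'tool_pos': array([ 0.18510276, -0.62307998,  0.23056652]), 'tool_rot': array([1.79999071e+02, 3.07298333e-03, 1.65484832e+01]), 'force': array([-0.15823109,  0.09732702, -0.97703575]), 'wrist_torque': array([-0.02844206, -0.01045804,  0.00457413]), 'grip_width': 0.08697176181269274}
```

```bash
python3 - <<'E'
import cv2
a=cv2.imread("pics/top1.png")[110:290,180:480]; cv2.imwrite("pics/top1c.png",cv2.resize(a,None,fx=2.6,fy=2.6,interpolation=2))
E
```

```text
(no output)
```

View pics/scene1.png

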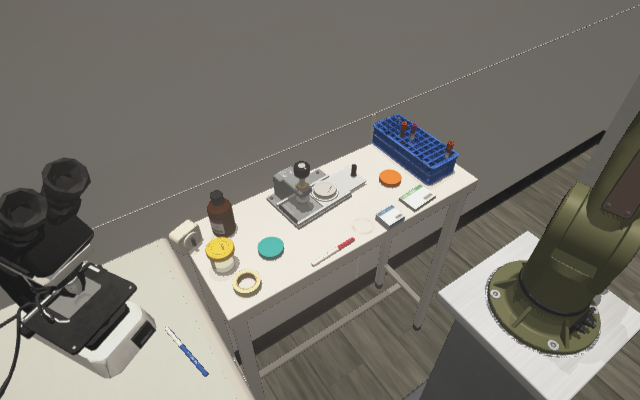

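View pics/top1c.png

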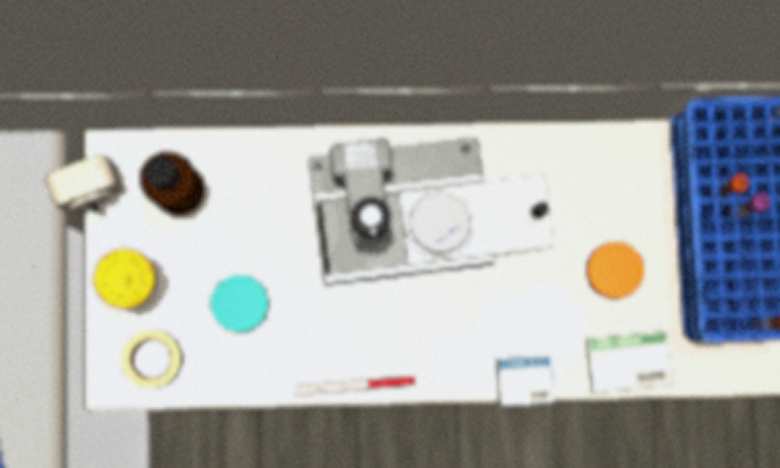

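```bash
python3 - <<'E'
from h import *
v,u=np.mgrid[:400,:640]
for n in("scene","top"):
    d=np.load(n+".npy"); P=world(n,u,v,np.where(d>0,d,9))
    a=cv2.imread(f"pics/{n}1.png").max(2)
    def sel(nm,c,r,z0,z1,dark=None):
        m=(np.hypot(P[...,0]-c[0],P[...,1]-c[1])<r)&(P[...,2]>z0)&(P[...,2]<z1)&(d>0)
        if dark: m&=a<dark
        Q=P[m]; 
        if len(Q): print(n,nm,len(Q),"mean",Q.mean(0).round(4),"mid",((Q.min(0)+Q.max(0))/2).round(4),"min",Q.min(0).round(3),"max",Q.max(0).round(3))
    sel("knobtop",(.528,.268),.035,.14,.17)
    sel("knob",(.528,.268),.035,.115,.17)
    sel("handletop",(.545,.093),.035,.045,.07)
    sel("handle",(.545,.093),.035,.025,.07)
    sel("handle dark",(.545,.093),.035,.0,.08,90)
    sel("dish",(.536,.194),.04,.028,.045)
    sel("bench",(.45,.2),.03,-.02,.02)
E
```

```text
scene knobtop 174 mean [0.5224 0.2707 0.1478] mid [0.5259 0.269  0.1461] min [0.506 0.25  0.14 ] max [0.546 0.288 0.152]
scene knob 244 mean [0.52   0.2723 0.1432] mid [0.5259 0.2695 0.1339] min [0.506 0.25  0.116] max [0.546 0.289 0.152]
scene handletop 20 mean [0.543  0.0895 0.05  ] mid [0.5431 0.0893 0.0501] min [0.536 0.082 0.047] max [0.55  0.097 0.053]
scene handle 48 mean [0.5421 0.0909 0.0411] mid [0.5431 0.0896 0.0395] min [0.536 0.082 0.026] max [0.55  0.097 0.053]
scene handle dark 48 mean [0.542  0.0919 0.0359] mid [0.5426 0.0906 0.0337] min [0.536 0.084 0.014] max [0.549 0.097 0.053]
scene dish 301 mean [0.5322 0.1956 0.0316] mid [0.5334 0.1945 0.0321] min [0.502 0.164 0.028] max [0.565 0.225 0.036]
scene bench 312 mean [ 4.495e-01  2.003e-01 -2.000e-04] mid [ 4.495e-01  2.002e-01 -4.000e-04] min [ 0.42   0.17  -0.005] max [0.479 0.23  0.004]
top knobtop 193 mean [0.5287 0.2684 0.1502] mid [0.5287 0.2685 0.1488] min [0.51  0.251 0.141] max [0.547 0.286 0.156]
top knob 199 mean [0.5283 0.2683 0.1497] mid [0.5287 0.2683 0.1424] min [0.51  0.251 0.128] max [0.547 0.286 0.156]
top handletop 21 mean [0.5478 0.0894 0.052 ] mid [0.5481 0.0895 0.053 ] min [0.542 0.084 0.047] max [0.554 0.095 0.059]
top handle 29 mean [0.5469 0.0902 0.0472] mid [0.5476 0.0895 0.042 ] min [0.541 0.084 0.025] max [0.554 0.095 0.059]
top handle dark 17 mean [0.5446 0.0907 0.0441] mid [0.5448 0.0908 0.0393] min [0.541 0.087 0.025] max [0.548 0.095 0.054]
top dish 390 mean [0.5372 0.194  0.0332] mid [0.5374 0.1944 0.0344] min [0.508 0.165 0.028] max [0.566 0.223 0.041]
top bench 372 mean [0.4498 0.1999 0.0011] mid [0.4496 0.1998 0.0011] min [ 0.42   0.17  -0.006] max [0.479 0.229 0.008]
```

Call:
{"name": "move_arm", "arguments": {
  "steps": [
    [[0.02, -0.02, 0], -0.05],
    [[0.055, -0.058, 0], -0.14],
    [[0.09, -0.095, 0], -0.23],
    [[0.125, -0.132, 0], -0.32],
    [[0.16, -0.169, 0], -0.41],
    [[0.195, -0.206, 0], -0.5],
    [[0.23, -0.243, 0], -0.59],
    [[0.265, -0.28, 0], -0.68],
    [[0.3, -0.318, 0], -0.77],
    [[0.335, -0.355, 0], -0.86],
    [[0.37, -0.392, 0], -0.95],
    [[0.405, -0.429, 0], -1.04],
    [[0.44, -0.466, 0], -1.12],
    [[0.475, -0.503, 0], -1.2],
    [[0.51, -0.54, 0], -1.3],
    [[0.535, -0.565, 0], -1.36],
    [[0.548, -0.58, 0], -1.383],
    [[0.548, -0.58, 0], -1.383],
    [[0.548, -0.58, 0], -1.383]
  ],
  "hand": 0,
  "squeeze": 20
}}

```text
time_s: 2.88
tool_pos: [0.5449, 0.0871, 0.2303]
tool_rot: [-180.0, 0.1, 95.6]
force: [-0.5, -0.2, -0.3]
grip_width: 0.0436
```

Call:
{"name": "move_arm", "arguments": {
  "steps": [
    [[0.002, 0.001, 0.03], 0],
    [[0.002, 0.001, 0.08], 0],
    [[0.002, 0.001, 0.13], 0],
    [[0.002, 0.001, 0.165], 0],
    [[0.002, 0.001, 0.185], 0],
    [[0.002, 0.001, 0.199], 0],
    [[0.002, 0.001, 0.199], 0],
    [[0.002, 0.001, 0.199], 0]
  ]
}}

```text
time_s: 3.88
tool_pos: [0.547, 0.0912, 0.0327]
tool_rot: [179.9, 0.0, 95.8]
force: [0.1, 0.2, 0.9]
grip_width: 0.0434
```

Call:
{"name": "move_arm", "arguments": {
  "steps": [
    [[0, 0, 0], 0],
    [[0, 0, 0], 0],
    [[0, 0, 0], 0],
    [[0, 0, 0], 0]
  ],
  "hand": 1,
  "squeeze": 15
}}

```text
time_s: 4.38
tool_pos: [0.5455, 0.091, 0.0316]
tool_rot: [-179.9, 0.0, 95.8]
force: [-1.2, 0.1, 2.9]
grip_width: 0.0132
```

Call:
{"name": "move_arm", "arguments": {
  "steps": [
    [[0.004, 0, 0], 0],
    [[0.012, 0, 0], 0],
    [[0.022, 0, 0], 0],
    [[0.032, 0, 0], 0],
    [[0.042, 0, 0], 0],
    [[0.052, 0, 0], 0],
    [[0.06, 0, 0], 0],
    [[0.066, 0, 0], 0],
    [[0.07, 0, 0], 0],
    [[0.074, 0, 0], 0],
    [[0.076, 0, 0], 0],
    [[0.078, 0, 0], 0],
    [[0.078, 0, 0], 0]
  ]
}}

```text
time_s: 6.0
tool_pos: [0.5378, 0.1657, 0.0315]
tool_rot: [-179.9, 0.3, 95.7]
force: [-3.2, -8.5, 8.3]
grip_width: 0.0137
```

Call:
{"name": "move_arm", "arguments": {
  "steps": [
    [[0, 0, 0], 0],
    [[0, 0, 0], 0],
    [[0, 0, 0], 0],
    [[0, 0, -0.01], 0],
    [[0, 0, -0.05], 0],
    [[0, 0, -0.11], 0],
    [[0, 0, -0.17], 0],
    [[0, 0, -0.19], 0],
    [[0, 0, -0.19], 0]
  ],
  "hand": -0.1
}}

```text
time_s: 7.12
tool_pos: [0.5389, 0.1691, 0.223]
tool_rot: [179.8, 0.0, 95.8]
force: [0.4, -0.3, -1.7]
grip_width: 0.0482
```

```bash
python3 - <<'E'
from h import *
v,u=np.mgrid[:400,:640]
o=env.get_obs(); print(o["tool_pos"],o["qpos"],o["grip_width"])
out=[]
for n in("scene","top"):
    a,d=env.read_camera(n); P=world(n,u,v,np.where(d>0,d,9))
    def sel(nm,c,r,z0,z1):
        m=(np.hypot(P[...,0]-c[0],P[...,1]-c[1])<r)&(P[...,2]>z0)&(P[...,2]<z1)&(d>0)
        Q=P[m]
        if len(Q): print(n,nm,len(Q),"mean",Q.mean(0).round(4),"mid",((Q.min(0)+Q.max(0))/2).round(4),"min",Q.min(0).round(3),"max",Q.max(0).round(3))
    sel("knob",(.528,.268),.03,.115,.158); sel("handle",(.538,.165),.025,.03,.07); sel("dish",(.527,.27),.034,.024,.04)
    uu,vv=proj(n,np.array([.53,.24,.06])); uu,vv=int(uu),int(vv)
    out.append(cv2.resize(a[vv-50:vv+50,uu-65:uu+65,::-1],None,fx=3,fy=3,interpolation=2))
cv2.imwrite("pics/home.png",np.hstack(out))
E
```

```text
[0.53888888 0.16907081 0.22302364] [ 23.19956452  13.33946794 -49.6955902   94.91904894  10.50397005
  76.41100787 -22.39527861] 0.048208325451066944
scene knob 244 mean [0.5199 0.2723 0.1433] mid [0.5251 0.2687 0.1341] min [0.506 0.249 0.115] max [0.544 0.288 0.153]
scene handle 42 mean [0.5351 0.1655 0.0432] mid [0.5364 0.1639 0.0414] min [0.53  0.157 0.03 ] max [0.543 0.171 0.053]
scene dish 242 mean [0.5165 0.2745 0.0311] mid [0.5265 0.2696 0.0318] min [0.495 0.24  0.024] max [0.558 0.299 0.04 ]
top knob 199 mean [0.5283 0.2684 0.1501] mid [0.5286 0.2683 0.1419] min [0.51  0.251 0.128] max [0.547 0.286 0.156]
top dish 168 mean [0.5177 0.2694 0.0327] mid [0.5228 0.2691 0.0325] min [0.497 0.239 0.025] max [0.549 0.299 0.04 ]
```

View pics/home.png

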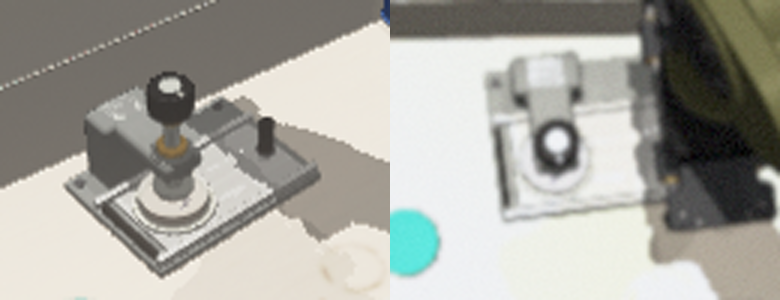

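Call:
{"name": "move_arm", "arguments": {
  "steps": [
    [[0.02, 0, 0], -0.1],
    [[0.05, -0.001, 0], -0.25],
    [[0.08, -0.002, 0], -0.4],
    [[0.1, -0.002, 0], -0.55],
    [[0.1, -0.002, 0], -0.7],
    [[0.1, -0.002, 0], -0.8],
    [[0.1, -0.002, 0], -0.8]
  ],
  "hand": -0.6
}}

```text
time_s: 8.1
tool_pos: [0.5251, 0.2674, 0.2191]
tool_rot: [-179.8, -0.1, 141.6]
force: [0.7, 0.4, -0.3]
grip_width: 0.0698
```

```bash
python3 -c "
from h import *
o=env.get_obs(); print(o['tool_pos'],o['tool_rot'],o['qpos'].round(1))"
```

```text
[0.52505997 0.26742213 0.21914523] [-1.79822087e+02 -1.47028820e-01  1.41588027e+02] [ 17.9  20.5 -58.6  91.3  17.7  78.4   8.9]
```

Call:
{"name": "move_arm", "arguments": {
  "steps": [
    [[0, 0.002, 0], -0.17],
    [[0, 0.002, 0], -0.34],
    [[0, 0.002, 0], -0.51],
    [[0, 0.002, 0], -0.68],
    [[0, 0.002, 0], -0.85],
    [[0, 0.002, 0], -1.02],
    [[0, 0.002, 0], -1.19],
    [[0, 0.002, 0], -1.36],
    [[0, 0.002, 0], -1.5],
    [[0, 0.002, 0], -1.6],
    [[0, 0.002, 0], -1.6],
    [[0, 0.002, 0], -1.6]
  ]
}}

```text
time_s: 9.6
tool_pos: [0.5271, 0.2693, 0.2209]
tool_rot: [180.0, -0.0, -126.8]
force: [0.1, -0.0, -0.0]
grip_width: 0.0697
```

```bash
python3 - <<'E'
from h import *
o=env.get_obs(); print(o['tool_pos'],o['tool_rot'],o['qpos'].round(1),o['force'],o['wrist_torque'])
a=np.radians(o['tool_rot'][2]); D=np.array([.527,.269])-o['tool_pos'][:2]
print(D@[np.cos(a),np.sin(a)],D@[np.sin(a),-np.cos(a)],o['tool_pos'][2]-.126)
E
```

```text
[0.5270605  0.2693336  0.22089296] [ 1.79971933e+02 -4.99458913e-02 -1.26842053e+02] [ 26.8  29.6 -75.4  90.7  28.8  82.2  92.3] [ 0.1003988  -0.04798984 -0.00514903] [ 0.12082861 -0.08110864 -0.06896417]
0.000303253666100257 -0.00015161592064216473 0.0948929572094118
```

Call:
{"name": "move_arm", "arguments": {
  "steps": [
    [[0, 0, 0.02], 0],
    [[0, 0, 0.045], 0],
    [[0, 0, 0.07], 0],
    [[0, 0, 0.085], 0],
    [[0, 0, 0.095], 0],
    [[0, 0, 0.095], 0],
    [[0, 0, 0.095], 0]
  ]
}}

```text
time_s: 10.48
tool_pos: [0.5277, 0.2699, 0.1272]
tool_rot: [-180.0, 0.1, -126.7]
force: [0.2, -0.2, 0.3]
grip_width: 0.0695
```

Call:
{"name": "move_arm", "arguments": {
  "steps": [
    [[0, 0, 0], 0],
    [[0, 0, 0], 0],
    [[0, 0, 0], 0],
    [[0, 0, 0], 0],
    [[0, 0, 0], 0]
  ],
  "hand": 1,
  "squeeze": 40
}}

```text
time_s: 11.1
tool_pos: [0.5277, 0.2692, 0.1266]
tool_rot: [-180.0, 0.0, -126.7]
force: [1.1, -0.1, 0.6]
grip_width: 0.0373
```

```bash
cat > s.py <<'E'
from h import *
F=[];T=[]
o=env.get_obs(); print(o['time_s'],o['tool_pos'].round(4),o['tool_rot'][2].round(2),o['qpos'].round(1),o['force'].round(2),o['wrist_torque'].round(3),round(o['grip_width'],4))
E
python3 s.py
```

```text
11.1 [0.5277 0.2692 0.1266] -126.73 [ 24.3  33.8 -71.1  97.2  33.3  73.5  89.4] [ 1.15 -0.06  0.62] [-0.016 -0.217  0.008] 0.0373
```

Call:
{"name": "move_arm", "arguments": {
  "steps": [
    [[0, 0, 0.0002], 0.05],
    [[0, 0, 0.0004], 0.1],
    [[0, 0, 0.0006], 0.15],
    [[0, 0, 0.0008], 0.2],
    [[0, 0, 0.001], 0.25],
    [[0, 0, 0.0012], 0.3],
    [[0, 0, 0.0014], 0.35],
    [[0, 0, 0.0016], 0.4],
    [[0, 0, 0.0016], 0.4]
  ]
}}

```text
time_s: 12.22
tool_pos: [0.528, 0.2689, 0.125]
tool_rot: [-179.9, 0.0, -149.6]
force: [1.1, -0.8, -0.2]
grip_width: 0.0369
```

```bash
python3 s.py
```

```text
12.225 [0.528  0.2689 0.125 ] -149.61 [ 21.9  30.8 -66.4  97.4  29.7  71.7  69.1] [ 1.12 -0.81 -0.16] [-0.221 -0.567  0.225] 0.0369
```

Call:
{"name": "move_arm", "arguments": {
  "steps": [
    [[0, 0, 0.0002], 0.05],
    [[0, 0, 0.0004], 0.1],
    [[0, 0, 0.0006], 0.15],
    [[0, 0, 0.0008], 0.2],
    [[0, 0, 0.001], 0.25],
    [[0, 0, 0.0012], 0.3],
    [[0, 0, 0.0012], 0.3]
  ]
}}

```text
time_s: 13.1
tool_pos: [0.5281, 0.2686, 0.1238]
tool_rot: [-179.9, 0.1, -166.8]
force: [2.6, -3.2, 0.1]
grip_width: 0.037
```

```bash
python3 s.py
```

```text
13.1 [0.5281 0.2686 0.1238] -166.77 [ 19.8  28.8 -62.9  97.5  27.1  70.6  53.7] [ 2.62 -3.25  0.09] [-0.492 -0.721  0.159] 0.037
```

Call:
{"name": "move_arm", "arguments": {
  "steps": [
    [[0, 0, 0.0002], 0.05],
    [[0, 0, 0.0004], 0.1],
    [[0, 0, 0.0006], 0.15],
    [[0, 0, 0.0008], 0.2],
    [[0, 0, 0.001], 0.25],
    [[0, 0, 0.001], 0.25]
  ]
}}

```text
time_s: 13.85
tool_pos: [0.5281, 0.2684, 0.1227]
tool_rot: [-179.9, 0.1, 178.9]
force: [4.2, -4.7, 1.0]
grip_width: 0.0368
```

```bash
python3 s.py
```

```text
13.85 [0.5281 0.2684 0.1227] 178.91 [ 18.   27.4 -59.9  97.6  25.2  69.8  40.8] [ 4.24 -4.67  1.03] [-0.83  -0.863  0.172] 0.0368
```

Call:
{"name": "move_arm", "arguments": {
  "steps": [
    [[-0.0002, -0.0002, 0.0002], 0.05],
    [[-0.0004, -0.0004, 0.0004], 0.1],
    [[-0.0006, -0.0006, 0.0006], 0.15],
    [[-0.0008, -0.0008, 0.0008], 0.2],
    [[-0.001, -0.001, 0.001], 0.25],
    [[-0.001, -0.001, 0.001], 0.25]
  ]
}}

```text
time_s: 14.6
tool_pos: [0.5283, 0.268, 0.122]
tool_rot: [-179.9, 0.0, 164.7]
force: [0.5, -3.9, 4.2]
grip_width: 0.0372
```

```bash
python3 s.py
```

```text
14.6 [0.5283 0.268  0.122 ] 164.65 [ 16.2  26.1 -57.   97.7  23.3  69.2  27.9] [ 0.47 -3.87  4.23] [-0.908 -0.296  0.251] 0.0372
```

Call:
{"name": "move_arm", "arguments": {
  "steps": [
    [[0, -0.0002, 0], 0.04],
    [[0, -0.0003, 0], 0.08],
    [[-0.0001, -0.0005, 0], 0.12],
    [[-0.0001, -0.0006, 0], 0.15],
    [[-0.0001, -0.0006, 0], 0.15]
  ]
}}

```text
time_s: 15.22
tool_pos: [0.5282, 0.2678, 0.1219]
tool_rot: [-180.0, 0.0, 156.0]
force: [0.6, -4.5, 4.4]
grip_width: 0.0367
```

```bash
python3 s.py
```

```text
15.225 [0.5282 0.2678 0.1219] 155.95 [ 15.1  25.3 -55.3  97.7  22.2  68.7  20.1] [ 0.64 -4.54  4.41] [-0.931 -0.287  0.255] 0.0367
```

Call:
{"name": "move_arm", "arguments": {
  "steps": [
    [[0, -0.0002, -0.0001], 0.05],
    [[0, -0.0004, -0.0002], 0.1],
    [[0, -0.0006, -0.0003], 0.15],
    [[0, -0.0008, -0.0004], 0.2],
    [[0, -0.0009, -0.0005], 0.25],
    [[0, -0.001, -0.0006], 0.3],
    [[0, -0.001, -0.0006], 0.33],
    [[0, -0.001, -0.0006], 0.33]
  ]
}}

```text
time_s: 16.23
tool_pos: [0.528, 0.2673, 0.1223]
tool_rot: [180.0, -0.0, 137.1]
force: [2.6, -3.9, 3.0]
grip_width: 0.0369
```

```bash
python3 s.py
```

```text
16.225 [0.528  0.2673 0.1223] 137.08 [ 12.7  23.8 -51.7  97.9  19.9  68.1   2.8] [ 2.6  -3.89  3.  ] [-0.482 -0.7    0.366] 0.0369
```

Call:
{"name": "move_arm", "arguments": {
  "steps": [
    [[0, 0, 0], 0],
    [[0, 0, 0], 0],
    [[0, 0, 0], 0],
    [[0, 0, 0], 0],
    [[0, 0, -0.02], 0],
    [[0, 0, -0.06], 0],
    [[0, 0, -0.1], 0],
    [[0, 0, -0.13], 0],
    [[-0.03, 0, -0.14], 0],
    [[-0.03, 0, -0.14], 0]
  ],
  "hand": -0.6
}}

```text
time_s: 17.48
tool_pos: [0.5522, 0.2445, 0.2645]
tool_rot: [179.9, 0.1, 136.8]
force: [-0.0, -0.4, 0.1]
grip_width: 0.0695
```

```bash
python3 s.py; python3 - <<'E'
from h import *
v,u=np.mgrid[:400,:640]; out=[]
for n in("scene","top"):
    a,d=env.read_camera(n); P=world(n,u,v,np.where(d>0,d,9))
    def sel(nm,c,r,z0,z1):
        m=(np.hypot(P[...,0]-c[0],P[...,1]-c[1])<r)&(P[...,2]>z0)&(P[...,2]<z1)&(d>0)
        Q=P[m]
        if len(Q): print(n,nm,len(Q),"mean",Q.mean(0).round(4),"mid",((Q.min(0)+Q.max(0))/2).round(4),"max",Q.max(0).round(3))
    sel("knob",(.528,.268),.03,.11,.158); sel("handle",(.538,.165),.025,.03,.07); sel("dish",(.527,.27),.034,.024,.04)
    uu,vv=proj(n,np.array([.53,.24,.06])); uu,vv=int(uu),int(vv)
    out.append(cv2.resize(a[vv-50:vv+50,uu-65:uu+65,::-1],None,fx=3,fy=3,interpolation=2))
cv2.imwrite("pics/end.png",np.hstack(out))
E
```

```text
17.475 [0.5522 0.2445 0.2645] 136.79 [ 16.3  19.  -53.5  85.9  15.4  82.7   9.2] [-0.01 -0.36  0.08] [ 0.01  -0.071  0.001] 0.0695
scene knob 238 mean [0.5198 0.2726 0.1394] mid [0.5255 0.2707 0.1298] max [0.545 0.289 0.148]
scene handle 43 mean [0.535  0.1658 0.0431] mid [0.537  0.1649 0.0417] max [0.545 0.171 0.053]
scene dish 290 mean [0.5181 0.2741 0.0324] mid [0.5244 0.2695 0.0322] max [0.554 0.3   0.04 ]
top knob 202 mean [0.5284 0.2684 0.1459] mid [0.5291 0.2684 0.1417] max [0.548 0.288 0.153]
top dish 167 mean [0.5177 0.2698 0.0325] mid [0.5215 0.269  0.0319] max [0.549 0.299 0.039]
```

View pics/end.png

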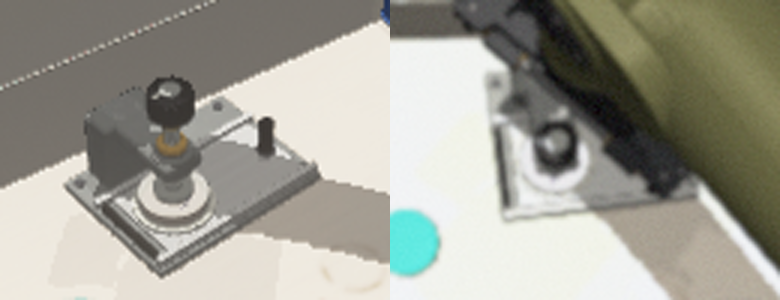

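```bash
python3 -c "
from cell import env
print(env.sign_off())"
```

```text
the job is handed in; nothing more can be done
None
```

I slid the tray home, turned the knob until the foot held the dish, let go and handed the job in at about 17.5 s of the 72 s limit. The robot gives no reading of the force on the dish. By my estimate it is 40–45 N.

- **Tray:** It moved 75 mm and met its stop with about 8.5 N of resistance. Afterwards the cameras showed the handle where the home position puts it and the dish under the foot.
- **Knob:** I turned it 1.68 rad in one grasp. The foot touched at about 1.0 rad, where the upward force rose and then stayed constant when I turned without sinking. That leaves about 0.67 rad past the touch.
- **Cross-checks:** Both cameras show the knob about 4 mm lower, which fits a touch at 1.0 rad. The torque rose by about 0.18 N m, against 0.16 N m expected for 40 N. The torque signal is noisy because of small sideways forces.
- **Limits:** The push on the knob never exceeded about 4.4 N at the end of any move, which is about 0.7 mm of hub give. Sideways forces from gripping about 1 mm off centre reached about 6 N. I eased these off as I turned.
- **Other things on the bench:** The arm's path kept clear of them. I did not measure their positions again before handing in. The last pictures were close crops of the press only.

No check failed or disagreed.

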